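# Seat a collared arbor in the V-blocks and run the clamp's wing screw down with a fingertip

### The job

Get the arbor ready for inspection: push it along the V-blocks with a fingertip until its collar seats against the end face of the V-block next to it, then turn the loose wing screw of the bridge clamp clockwise with repeated fingertip strokes on its wings until its shoulder is home on the bridge and the foot holds the arbor. Do everything by pushing gently: do not pinch or lift the arbor or the screw, and leave the other things on the bench alone.

Things in the scene. Friction and masses are not known exactly. Their poses are not given: they have to be found in the camera images.
- fixture: Steel base plate 200 x 96 x 12 mm, fixed to the bench, with two V-blocks (40 long, 42 wide, 34 high, on the plate) filling local x -60..-20 (the near one) and +20..+60 mm and a dark steel screw bridge (20 x 58 mm, 88 high) over x = +40. Origin: on the bench under the V, midway between the blocks; x along the V from collar end to bridge end, pointing roughly to the robot's left; z up. Its place and turn vary.
- v_face (a point): Fixed point on the fixture where the arbor's axis passes the outer face of the near V-block (local x = -60 mm, 46.5 mm above the bench). The collar is seated when its seating face reaches this point.
- arbor: Loose steel arbor, 0.36 kg, lying in the V-blocks: shaft 20 mm diameter, 150 long; collar 32 mm diameter, 10 thick at one end. Origin: on the axis in the collar's seating face; x runs along the shaft to the plain end, the collar's flat outer end is at x = -10 mm. The collar starts 12 to 34 mm clear of the near V-block; push it along +x (2 to 4 N). It may roll about its axis.
- clamp_screw (a joint): Turn of the wing screw (rad): 0 = right back, grows clockwise seen from above and sinks 4 mm a turn; 8.0 = home, shoulder on the bridge, a hard stop. Starts between 0.6 and 2.8. About 1 N on a wing turns it; it stays where left. The sprung foot meets the arbor at about 4.5 (4 N) and presses with about 10 N at 8.0, hardly felt in turning.
- screw_axis (a point): Fixed point on the fixture: centre of the bridge's round boss, on its top, on the screw's vertical axis, 88 mm above the bench. The shoulder's underside (shoulder 22 mm across) is 5.1 mm above it at joint value 0 and touches it at 8.0.
- wing_a (a point): Centre of one wing of the screw, 20 mm from the axis, 19 mm above the shoulder's underside; turns and sinks with the screw. Each wing is an upright rounded blade 5 mm thick, from the hub (about 9 mm radius) out to 30 mm from the axis, 9 mm below to 10 mm above this point; its flat sides face along the circle.
- wing_b (a point): Centre of the opposite wing, the same in every way, 180 degrees from wing_a.
- clamp_spindle: The whole moving clamp (wing screw, spindle and foot) as it rises and falls; origin on the screw axis at the shoulder's underside. It cannot be lifted, only screwed.
- clamp_foot: Round brass sprung foot, 16 mm in diameter, under the screw; origin at the centre of its underside, over the arbor.
- loupe: Bystander: black watch loupe, 33 mm across, 32 mm high, loose on the bench; origin at its underside. Leave it alone.
- ring_gauge: Bystander: steel ring gauge, 50 mm across, 16 mm high, loose on the bench; origin at its underside. Leave it alone.
- bronze_bush: Bystander: flanged bronze bush, 34 mm across, 29 mm high, loose on the bench; origin at its underside. Leave it alone.
Not all that is in view belongs to the job. Several things have the shape of the arbor; the one meant has the colours described above.

How it is judged:
On the way, in this order (a step that is already met when the one before it is completed fails the run):
1. the arbor's collar is seated against the near V-block (within 2 mm) while the clamp foot is still clear of the arbor (x of arbor in the frame of fixture above -0.062 m and contact force between clamp_foot and arbor below 0.5 N and value of joint clamp_screw below 4.8 rad), for 0.2 s.
2. the wing screw is home (within about a sixth of a turn) and its foot bears on the arbor (value of joint clamp_screw above 7 rad and contact force between clamp_foot and arbor above 6 N), for 0.2 s.
At the end, for the whole second after the job is handed in: The arbor lies in both V-blocks with its collar within 2 mm of the near V-block's face, the wing screw is at 7.0 rad or more (home is 8.0), its foot presses the arbor with more than 6 N, and everything is at rest (all of step 2 and x of arbor in the frame of fixture above -0.062 m and z of arbor in the frame of fixture between 0.043 and 0.05 m and angle between the x axis of arbor and the x axis of fixture, either way round below 0.05 rad and linear speed of arbor below 0.01 m/s); the robot touches nothing.
It fails at once if the arbor is lifted out of the V-blocks (more than 8 mm) (z of arbor in the frame of fixture above 0.0545 m).
It fails at once if the arbor is pinched on its way (more than 35 N from the fingers before the collar is seated) or rammed (more than 90 N) ((contact force between the fingers and arbor above 35 N and x of arbor in the frame of fixture below -0.0615 m) or contact force between the fingers and arbor above 90 N).
It fails at once if the wing screw is pinched (more than 30 N from the fingers before it is home) or forced (more than 90 N) ((contact force between the fingers and clamp_spindle above 30 N and value of joint clamp_screw below 7.7 rad) or contact force between the fingers and clamp_spindle above 90 N).
It fails at once if a bystander is disturbed (moved more than 15 mm) (distance of any of loupe, ring_gauge, bronze_bush from where it was at the start of the episode above 0.015 m).
It also fails if it takes over 67 s, if anything falls off the work surface, if the arm or the gripper's body presses on something with over 40 N, if the wrist force passes 120 N, or if a joint passes its speed limit or range.

### The arm

A 6-joint arm with a two-finger parallel gripper is mounted at the origin on a cart in front of the work surface, level with it; the furniture and walls round the work are solid. World frame = base frame: x ahead of the robot, y to its left, z up, the work surface at z = 0. Lengths are in m, angles in rad, forces in N, time in s.
With the tool pointing down it reaches from about 0.25 to 0.8 m from the base axis. Payload 3.9 kg.
Tool frame: the origin (TCP) lies midway between the tips of the shut fingers; the grasp point (between the pads) lies 19 mm behind it (env.grip_point_offset is the distance from the TCP to the grasp point, in m); z points along the fingers, y is the direction in which the jaws open and shut (so a half turn about z gives the same grasp; the last joint's range is limited). The gripper opens to 85 mm and grips with 20 to 120 N. Pads are 22 mm wide; open, the fingers measure 114 mm over their backs; the gripper's body (76 mm by 85 mm) begins 54 mm behind the grasp point. The pads swing forward as they close: fully open they stand 13 mm farther back than shut.
Start: joints at [-1.286, 0.26, -0.138, 1.173, 0, 1.571], TCP at [0.148, -0.504, 0.231] pointing down, gripper open.
Joint ranges: [-2.78, 2.78], [-0.83, 1.72], [-1.28, 1.37], [-1.9, 2.12], [-1.57, 1.48], [-3.14, 3.14]. Speed limits (rad/s): [2.57, 2.57, 3.14, 3.14, 3.14, 3.14].

### API

Orientations are given as [roll, pitch, yaw] about the fixed x, y, z axes, in that order (R = Rz(yaw) Ry(pitch) Rx(roll)).
In Python, from bench import env, camera, camera_model, ticket, spot_in, trace, pinpoint gives the robot as it stands. The module is installed in compiled form; this text tells all that it offers.
- The arm moves only by the shell command python3 -m jog 'ROWS' [FORCE]. ROWS is a JSON object of lists of equal length, an entry for each row: "offset": the shift along the tool's x, y, z in mm, a list of three; "delta_rot": the turn, a rotation vector about the tool's x, y, z in degrees, a list of three; "gripper": the gripper command: -1 is shut, 1 is fully open, values between are in proportion. A call has 1 to 12 rows; each row shifts and turns the pose as measured when the row begins, along the tool's axes as they then stand; what a row does not reach is not made up. A row lasts 1/10 s, in which the tool goes at most 50 mm and 8.59 degrees, less where a joint would pass 70% of its speed; a pose out of reach is approached as far as the arm can. A call is refused whole if a number of a shift passes 50 or a number of a turn 8.59, either way. A call with a gripper value outside its range is refused whole. The fingers move at their own pace and stop on an object; FORCE is the grip in N (left out, the last holds). Time passes only in rows, so rows that do not move let the fingers close. It gives the time, the measured TCP pose, the force and the opening at its end, in the units of the state.
- env.observe(): the state, without advancing time (a new reading comes with each control period).
- camera(name): name is "side" or "top" or "wrist"; returns (picture, depth): 420x560x3 uint8, red, green, blue; 420x560 float32, m along the optical axis (not along the pixel's ray), 0 where there is no reading.
- camera_model(name): a dict with "vertical_fov" (degrees; the focal length in pixels is half the picture's height over the tangent of half this angle, whatever the lens; pixels are square), "cx", "cy" (the principal point, pixels), "extrinsics" (4x4, takes a point from camera to world coordinates); the wrist camera has in their place "T_tool_cam" (4x4, takes a point from camera to tool coordinates, whose origin is the TCP and whose axes are the flange's). Camera axes: x right, y down, z forward; pixel columns grow to the right and rows downward; lengths in m; the calibration is good to about 2 mm. A picture is of the moment at which its call begins: read the wrist's pose just before it. camera_model takes no time and is no camera call.
- ticket.finish_job(): hands the job in, once; it reports no verdict.
Trained networks look in the newest picture that a camera, given by its name, has taken for a name from the list of things; names that differ only in an ending like _2 or _b are one class to them, and where a whole thing is asked for, a point or a joint stands for the part that bears it (a point fixed in the world has none). Each returns a list of dicts, best first, with "conf" (0 to 1); they miss things now and then, are a little off and sometimes report something else, mostly with a low value. They report only what shows in the picture. A call takes as long as a camera call. They do not tell look-alikes from the thing itself.
- spot_in(query, camera): "location" ([column, row] in pixels, amid what is visible of it).
- trace(query, camera): "mask" (420x560 bool, what is visible of it) and "location" ([column, row] in pixels, amid what is visible of it).
- pinpoint(query, camera): "location" ([column, row] in pixels: a listed point, or the origin of a listed thing).
The state is a dict: "time": time; "joint_positions": joint angles; "qd": joint speeds; "effort": joint torques, N m; "eef_pos": TCP position; "eef_rot": TCP orientation; "force": force on the tool from outside, world axes, zero at the start; "torque": the same for the moment, N m; "opening": finger opening in m.
Only numpy, scipy, OpenCV 4.12 (cv2) and the standard library are available. Lean on these libraries where they do the work, as an engineer would, in place of code of your own. Each camera call takes 0.05 s, during which the arm holds its last target.

## Working session

There is one attempt and no reset: what is moved stays moved. The work goes in short steps, Python scripts to look and compute and a shell command to move; the robot and the scene stay as the last step left them, time stands still between calls to the robot, and variables do not carry over. Pictures are saved under pics/ and viewed, and the job is handed in when it is done.

```bash
mkdir -p pics; ls
python3 - <<'E'
from bench import env,camera,camera_model
import cv2,numpy as np
s=env.observe();print(s)
for n in ["side","top","wrist"]:
    p,d=camera(n);cv2.imwrite(f"pics/{n}0.png",p[:,:,::-1]);np.savez(f"{n}0.npz",p=p,d=d)
    print(n,camera_model(n))
E
```

```text
pics
{'time': 0.0, 'joint_positions': array([-1.28602574e+00,  2.60661755e-01, -1.39382587e-01,  1.17269613e+00,
        4.34314834e-06,  1.57079375e+00]), 'qd': array([-0.00044027,  0.00011908, -0.00026693,  0.00021153, -0.00071029,
       -0.00055169]), 'effort': array([-1.25232727e-03, -4.05674422e+01,  2.53924710e+01,  1.87382894e-02,
       -9.27594283e-05,  1.00004459e-05]), 'eef_pos': array([ 0.14730066, -0.50319735,  0.23047146]), 'eef_rot': array([-3.13964851e+00, -4.34814466e-06,  2.84773152e-01]), 'force': array([ 0.60177655,  0.15607346, -0.08548415]), 'torque': array([-0.01128621,  0.04648981, -0.02282993]), 'opening': 0.08548014134081991}
side {'vertical_fov': 55.01141499710974, 'cx': 276.3030249244971, 'cy': 211.37077543314507, 'extrinsics': array([[ 0.96631466, -0.11786142,  0.22878957,  0.31055997],
       [-0.25711666, -0.40317963,  0.87825805, -0.69518515],
       [-0.01126944, -0.90749924, -0.41990252,  0.44314145],
       [ 0.        ,  0.        ,  0.        ,  1.        ]])}
top {'vertical_fov': 47.26887000945245, 'cx': 281.02240907189747, 'cy': 203.20611807629675, 'extrinsics': array([[-0.1201595 , -0.97165767,  0.20357572,  0.36773043],
       [-0.99274026,  0.1187064 , -0.01937944,  0.03518905],
       [-0.00533556, -0.20442644, -0.97886739,  0.94171881],
       [ 0.        ,  0.        ,  0.        ,  1.        ]])}
wrist {'vertical_fov': 60.94575840516083, 'cx': 276.3581213356493, 'cy': 211.87116694763657, 'T_tool_cam': array([[ 3.87026345e-04, -9.55385344e-01, -2.95361971e-01,
         7.53580537e-02],
       [ 9.99999917e-01,  4.07566685e-04, -7.97978659e-06,
         2.69818167e-04],
       [ 1.28003471e-04, -2.95361943e-01,  9.55385423e-01,
        -1.42111549e-01],
       [ 0.00000000e+00,  0.00000000e+00,  0.00000000e+00,
         1.00000000e+00]])}
```

View pics/side0.png

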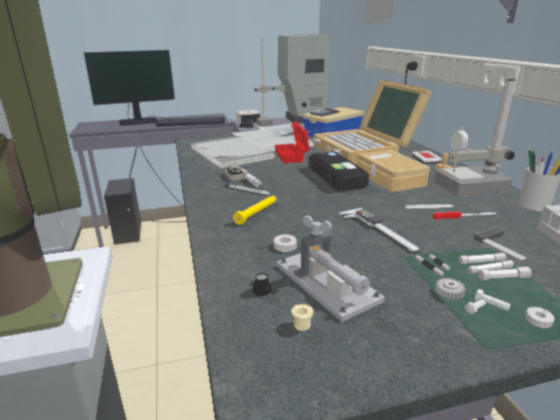

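View pics/top0.png

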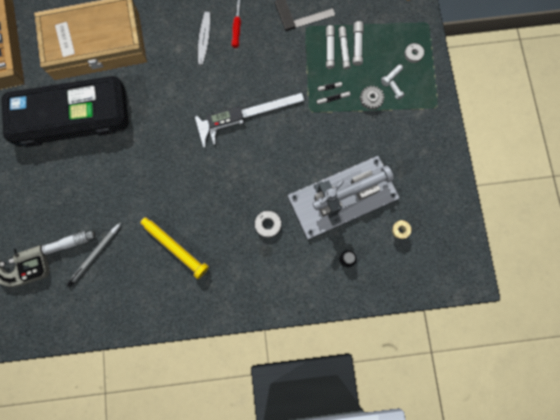

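The side view shows the fixture at about (330,275), its collar end at the right (360,285) and the wing screw at (318,230). The top view shows the collar at (390,172) and the bridge at (325,195), with the ring gauge at (267,224), loupe at (348,258) and bush at (402,230).

```bash
cat > h.py <<'E'
import numpy as np,cv2
from bench import env,camera,camera_model,spot_in,trace,pinpoint
from scipy.spatial.transform import Rotation as R
def cam(n,s=None):
    m=camera_model(n);f=210/np.tan(np.radians(m['vertical_fov'])/2)
    if n=='wrist':
        s=s or env.observe();T=np.eye(4);T[:3,:3]=R.from_euler('xyz',s['eef_rot']).as_matrix();T[:3,3]=s['eef_pos'];T=T@m['T_tool_cam']
    else:T=m['extrinsics']
    return f,m['cx'],m['cy'],T
def ray(c,px):
    f,cx,cy,T=c;d=T[:3,:3]@np.array([(px[0]-cx)/f,(px[1]-cy)/f,1.]);return T[:3,3],d
def atz(c,px,z):
    o,d=ray(c,px);return o+d*(z-o[2])/d[2]
def proj(c,P):
    f,cx,cy,T=c;q=T[:3,:3].T@(np.asarray(P)-T[:3,3]);return np.array([cx+f*q[0]/q[2],cy+f*q[1]/q[2]])
def tri(obs):
    A=np.zeros((3,3));b=np.zeros(3)
    for c,px in obs:
        o,d=ray(c,px);d=d/np.linalg.norm(d);M=np.eye(3)-np.outer(d,d);A+=M;b+=M@o
    return np.linalg.solve(A,b)
E
python3 - <<'E'
from h import *
for n in ['top','side']:
    camera(n);c=cam(n)
    for q,z in [('fixture',0),('v_face',.0465),('arbor',.0465),('screw_axis',.088),('wing_a',.11),('clamp_spindle',.091),('clamp_foot',.06),('loupe',0),('ring_gauge',0),('bronze_bush',0)]:
        for r in pinpoint(q,n)[:4]:
            print(n,q,round(r['conf'],2),np.round(r['location'],1),np.round(atz(c,r['location'],z),4))
print(env.observe()['time'])
E
```

```text
top fixture 0.64 [348.  196.7] [ 0.5605 -0.1186  0.    ]
top v_face 0.57 [374.5 178.8] [ 0.5797 -0.1668  0.0465]
top v_face 0.18 [268.5 223.4] [0.5181 0.0456 0.0465]
top arbor 0.78 [383.2 177.1] [ 0.581  -0.184   0.0465]
top arbor 0.62 [199.5 270.7] [0.4454 0.1828 0.0465]
top screw_axis 0.82 [331.2 196.3] [ 0.547 -0.074  0.088]
top wing_a 0.62 [339.9 181.8] [ 0.5667 -0.0904  0.11  ]
top wing_a 0.45 [323.5 198.3] [ 0.5404 -0.0571  0.11  ]
top clamp_spindle 0.53 [327.8 194.8] [ 0.5498 -0.0679  0.091 ]
top loupe 0.72 [348.3 258.7] [ 0.4375 -0.1008  0.    ]
top ring_gauge 0.9 [268.2 225.4] [0.522  0.0472 0.    ]
top bronze_bush 0.54 [398.9 233. ] [ 0.4756 -0.2075  0.    ]
side fixture 0.85 [326.6 284.7] [ 0.5584 -0.111   0.    ]
side fixture 0.67 [301.1 323.8] [ 0.4786 -0.2017  0.    ]
side v_face 0.96 [350.1 279.4] [ 0.5766 -0.1688  0.0465]
side arbor 0.87 [239.5 215.2] [0.44   0.1379 0.0465]
side arbor 0.71 [355.6 283.6] [ 0.5804 -0.1826  0.0465]
side arbor 0.16 [317.1 247.3] [ 0.5603 -0.05    0.0465]
side wing_a 0.82 [307.2 224.3] [ 0.532 -0.069  0.11 ]
side wing_a 0.67 [324.9 230.6] [ 0.5541 -0.1013  0.11  ]
side wing_a 0.4 [317.5 231.2] [ 0.5407 -0.0999  0.11  ]
side clamp_spindle 0.71 [317.4 233.1] [ 0.551 -0.073  0.091]
side clamp_foot 0.47 [317.5 246.8] [ 0.5532 -0.0704  0.06  ]
side clamp_foot 0.21 [351.4 276.3] [ 0.5734 -0.1789  0.06  ]
side loupe 0.68 [263.5 288.1] [ 0.442  -0.0893  0.    ]
side ring_gauge 0.79 [284.4 244.7] [0.524  0.0564 0.    ]
side bronze_bush 0.89 [303.6 324.2] [ 0.4822 -0.2037  0.    ]
1.25
```

```bash
python3 -m jog '{"offset":[[25,-12,0],[45,-22,0],[45,-22,0],[45,-22,0],[45,-22,0],[45,-22,0],[45,-22,0],[45,-22,0],[45,-22,0],[45,-22,0],[40,-20,0],[20,-10,0]],"delta_rot":[[0,0,0],[0,0,0],[0,0,0],[0,0,0],[0,0,0],[0,0,0],[0,0,0],[0,0,0],[0,0,0],[0,0,0],[0,0,0],[0,0,0]],"gripper":[-1,-1,-1,-1,-1,-1,-1,-1,-1,-1,-1,-1]}' 20
cat > look.py <<'E'
from h import *
import sys
tag=sys.argv[1]
s=env.observe();p,d=camera('wrist');c=cam('wrist',s)
cv2.imwrite(f'pics/w{tag}.png',p[:,:,::-1]);np.savez(f'w{tag}.npz',p=p,d=d,T=c[3])
print(s['time'],s['eef_pos'],s['eef_rot'])
zs={'fixture':0,'v_face':.0465,'arbor':.0465,'screw_axis':.088,'wing_a':.110,'clamp_spindle':.091}
for q in sys.argv[2:]:
    for r in pinpoint(q,'wrist')[:3]: print(q,round(r['conf'],2),np.round(r['location'],1),np.round(atz(c,r['location'],zs[q]),4))
E
python3 look.py 1 fixture v_face arbor screw_axis wing_a clamp_spindle
```

```text
time: 2.45
eef_pos: [0.5573, -0.1366, 0.2313]
eef_rot: [3.133, -0.004, 0.275]
force: [0.6, -0.2, -0.4]
opening: -0.0001
2.45 [ 0.5573304  -0.13658744  0.23125822] [ 3.13347442 -0.00370875  0.27532123]
fixture 0.73 [332.7 175.6] [ 0.5752 -0.196   0.    ]
fixture 0.58 [249.4 168.1] [ 0.559  -0.1088  0.    ]
v_face 0.65 [314.7 174.2] [ 0.5786 -0.1694  0.0465]
arbor 0.72 [331.1 174.7] [ 0.5823 -0.1843  0.0465]
screw_axis 0.79 [193.8 188.3] [ 0.547  -0.0707  0.088 ]
screw_axis 0.46 [311.8 174.5] [ 0.5841 -0.1604  0.088 ]
wing_a 0.92 [163.7 202.5] [ 0.5362 -0.0544  0.11  ]
wing_a 0.63 [210.8 183.3] [ 0.5606 -0.0857  0.11  ]
clamp_spindle 0.69 [195.4 189.4] [ 0.5474 -0.0726  0.091 ]
```

View pics/w1.png

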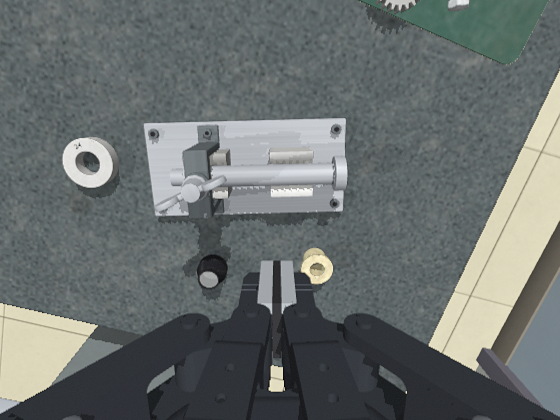

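The wrist view shows the collar at (340,173), about 15 mm clear of the near block. The screw hub is at (192,190) and the wings at (165,203) and (212,183). The bystanders are well off my path. Next I'll go beyond the collar end.

```bash
python3 -m jog '{"offset":[[5,35,0],[5,35,0],[3,25,0],[0,0,45],[0,0,45],[0,0,45],[0,0,30],[0,0,15],[0,0,8],[0,0,0]],"delta_rot":[[0,0,-1.5],[0,0,0],[0,0,0],[0,0,0],[0,0,0],[0,0,0],[0,0,0],[0,0,0],[0,0,0],[0,0,0]],"gripper":[-1,-1,-1,-1,-1,-1,-1,-1,-1,-1]}'
python3 look.py 2 v_face arbor
```

```text
time: 3.8
eef_pos: [0.5879, -0.2465, 0.0437]
eef_rot: [3.127, -0.007, 0.277]
force: [-0.7, -0.0, 0.8]
opening: -0.0002
3.8 [ 0.58789654 -0.24650498  0.04371749] [ 3.12711917 -0.00707063  0.27694047]
arbor 0.55 [132.5 258.9] [ 0.5825 -0.1849  0.0465]
```

View pics/w2.png

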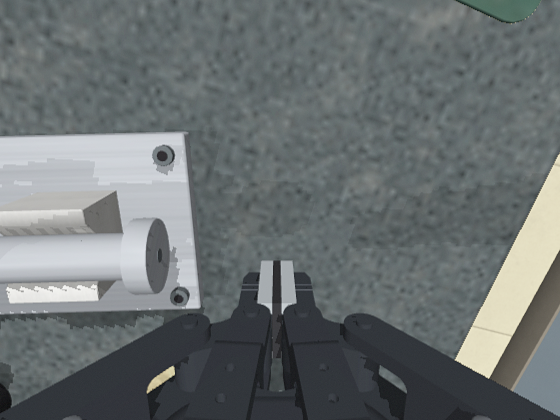

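The collar face is at (155,257). The fingertip sits about 13 mm off the axis in tool x, so I'll correct that and then creep in.

```bash
python3 -m jog '{"offset":[[8,0,0],[6,0,0],[0,-12,2],[0,-10,0],[0,0,0]],"delta_rot":[[0.8,-0.4,-1.4],[0,0,0],[0,0,0],[0,0,0],[0,0,0]],"gripper":[-1,-1,-1,-1,-1]}'
python3 look.py 3 v_face arbor
```

```text
time: 4.45
eef_pos: [0.6004, -0.221, 0.0497]
eef_rot: [3.132, -0.011, 0.302]
force: [1.1, -0.8, -0.8]
opening: -0.0
4.45 [ 0.60042694 -0.22102827  0.04968379] [ 3.13231412 -0.01135757  0.30193918]
arbor 0.89 [190.3 286.6] [ 0.5842 -0.1855  0.0465]
```

View pics/w3.png

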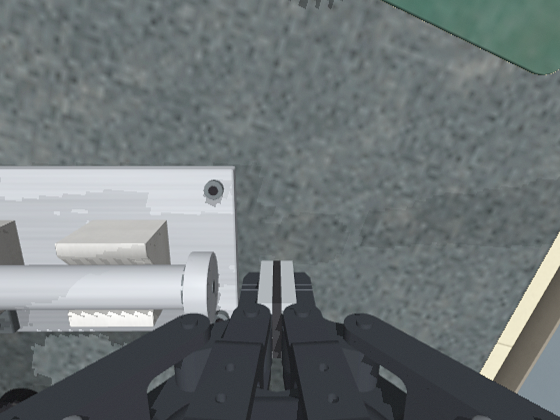

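The collar is at (203,287) and the fingertip at (277,265), about 5 mm too far in tool x. I'll shift back, lower, and advance gently.

```bash
python3 -m jog '{"offset":[[-5,0,6],[0,-5,1],[0,-5,0],[0,-4,0],[0,0,0]],"delta_rot":[[0.3,-0.6,0],[0,0,0],[0,0,0],[0,0,0],[0,0,0]],"gripper":[-1,-1,-1,-1,-1]}'
```

```text
time: 5.1
eef_pos: [0.5905, -0.2102, 0.0411]
eef_rot: [3.138, 0.001, 0.3]
force: [1.1, 0.1, -1.3]
opening: -0.0002
```

```bash
for i in 1; do python3 -m jog '{"offset":[[0,-3,0],[0,-3,0],[0,-3,0]],"delta_rot":[[0,0,0],[0,0,0],[0,0,0]],"gripper":[-1,-1,-1]}'; done; python3 look.py 4 v_face arbor
```

```text
time: 5.4
eef_pos: [0.5886, -0.2029, 0.0414]
eef_rot: [3.134, 0.001, 0.299]
force: [0.4, -2.8, -1.9]
opening: 0.0001
5.4 [ 0.58861264 -0.20285836  0.04143155] [3.13390602e+00 5.05964545e-04 2.98575762e-01]
arbor 0.58 [217.1 284. ] [ 0.5819 -0.1786  0.0465]
```

View pics/w4.png

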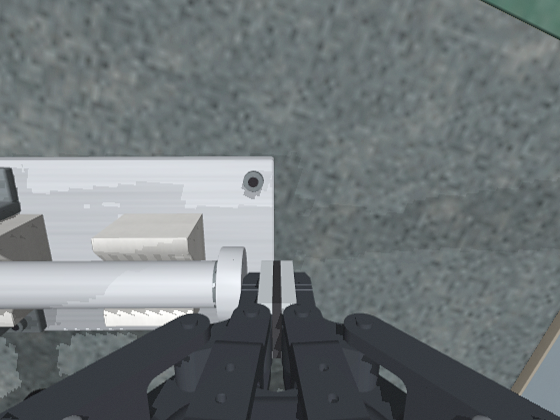

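The fingertip is touching the collar, with about 3 N reaction. The seating face is still about 10 mm from the block, so I'll keep pushing.

```bash
python3 -m jog '{"offset":[[0,-3,0],[0,-3,0],[0,-3,0]],"delta_rot":[[0,0,0],[0,0,0],[0,0,0]],"gripper":[-1,-1,-1]}'; python3 look.py 5 v_face arbor
```

```text
time: 5.85
eef_pos: [0.5861, -0.1943, 0.0415]
eef_rot: [3.133, 0.0, 0.298]
force: [0.1, -2.8, -1.6]
opening: -0.0
5.85 [ 0.58608933 -0.19426001  0.04151567] [3.13338854e+00 1.97383448e-04 2.98215184e-01]
arbor 0.81 [217.7 287.5] [ 0.5778 -0.1707  0.0465]
```

View pics/w5.png

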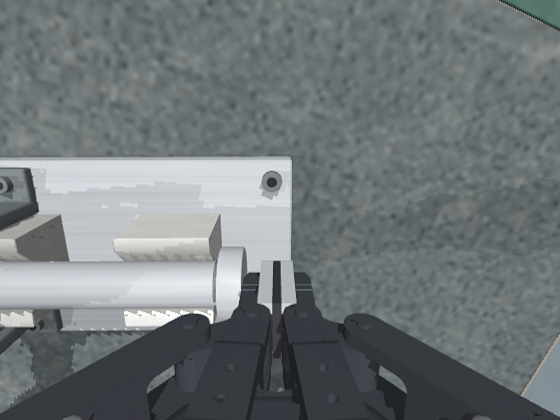

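The collar's inner face (218) is almost level with the block's end face (220). I'll push on in small steps until the force rises.

```bash
python3 -m jog '{"offset":[[0,-1.5,0],[0,-1.5,0]],"delta_rot":[[0,0,0],[0,0,0]],"gripper":[-1,-1]}'; python3 -m jog '{"offset":[[0,-1.5,0],[0,-1.5,0]],"delta_rot":[[0,0,0],[0,0,0]],"gripper":[-1,-1]}'
```

```text
time: 6.2
eef_pos: [0.5851, -0.1911, 0.0415]
eef_rot: [3.134, 0.0, 0.299]
force: [1.1, -3.1, -1.1]
opening: -0.0
time: 6.4
eef_pos: [0.5849, -0.19, 0.0416]
eef_rot: [3.129, 0.001, 0.298]
force: [1.0, -7.9, -3.1]
opening: 0.0001
```

```bash
python3 -m jog '{"offset":[[0,-1.5,0],[0,-1.5,0]],"delta_rot":[[0,0,0],[0,0,0]],"gripper":[-1,-1]}'; python3 look.py 6 v_face arbor
```

```text
time: 6.6
eef_pos: [0.5849, -0.1902, 0.0417]
eef_rot: [3.123, 0.001, 0.296]
force: [0.7, -5.4, -2.0]
opening: 0.0001
6.6 [ 0.58486028 -0.19019651  0.04171404] [3.12260422e+00 1.04909926e-03 2.96094584e-01]
arbor 0.65 [220.4 287.7] [ 0.5769 -0.1677  0.0465]
```

View pics/w6.png

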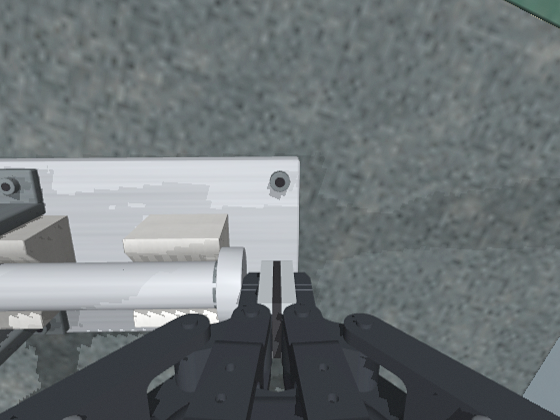

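The TCP has stopped and the force rose to about 8 N, so the collar is seated. I'll back off and rise to look at the clamp.

```bash
python3 -m jog '{"offset":[[0,5,0],[0,10,0],[0,5,-30],[0,0,-45],[0,-20,-45],[4,-40,-20],[4,-35,0],[0,0,0]],"delta_rot":[[0,0,0],[0.6,0,0],[0,0,0],[0,0,0],[0,0,0],[0,0,0],[0,0,0],[0,0,0]],"gripper":[-1,-1,-1,-1,-1,-1,-1,-1]}'; python3 look.py 7 v_face arbor screw_axis wing_a clamp_spindle
```

```text
time: 7.55
eef_pos: [0.5703, -0.1136, 0.1867]
eef_rot: [-3.134, 0.0, 0.293]
force: [-0.1, 0.0, 0.7]
opening: -0.0002
7.55 [ 0.57025499 -0.11362203  0.18670231] [-3.13448977e+00  2.85183172e-04  2.92886115e-01]
v_face 0.98 [344.1 206.7] [ 0.5791 -0.1684  0.0465]
arbor 0.91 [341.9 208.2] [ 0.5774 -0.1671  0.0465]
screw_axis 0.78 [214.9 224. ] [ 0.5495 -0.0736  0.088 ]
wing_a 0.93 [234.1 226. ] [ 0.5603 -0.0876  0.11  ]
wing_a 0.59 [177.9 246.3] [ 0.5357 -0.0556  0.11  ]
clamp_spindle 0.56 [210.1 226.5] [ 0.5478 -0.071   0.091 ]
```

View pics/w7.png

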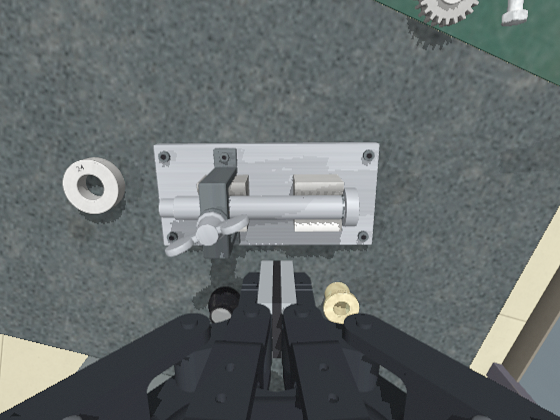

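The collar at (350,207) is tight against the block, with the arbor point on v_face to about 2 mm. The hub is at (207,235) and the wings at (234,226) and (178,246), which is 20 mm from the axis as it should be. The axis is about (0.548,-0.0716). I'll enter on the +x side, behind the wing that sits at -52°.

```bash
python3 -m jog '{"offset":[[7,-17,0],[7,-17,0],[7,-14,0],[0,0,0]],"delta_rot":[[-0.4,0,-0.4],[0,0,0],[0,0,0],[0,0,0]],"gripper":[-1,-1,-1,-1]}'
cat > plan.py <<'E'
from h import *
import sys
step,n=float(sys.argv[1]),int(sys.argv[2]);r=float(sys.argv[3]) if len(sys.argv)>3 else .030;zt=float(sys.argv[4]) if len(sys.argv)>4 else .100
A=np.array([.548,-.0716]);s=env.observe();p=s['eef_pos'];M=R.from_euler('xyz',s['eef_rot']).as_matrix()
v=p[:2]-A;a=np.arctan2(v[1],v[0]);print('t',round(s['time'],2),'pos',np.round(p,4),'ang',round(np.degrees(a),1),'r',round(np.hypot(*v)*1e3,1),'force',np.round(s['force'],1),'rot',np.round(s['eef_rot'],3))
q=p.copy();out=[]
for k in range(n):
    a-=np.radians(step);t=np.array([A[0]+r*np.cos(a),A[1]+r*np.sin(a),zt]);out.append(list(map(float,np.round(M.T@(t-q)*1e3,1))));q=t
print(out);E=R.from_euler('xyz',[np.pi,0,.293]).as_matrix();print('rotfix',np.degrees(R.from_matrix(M.T@E).as_rotvec()).round(1))
E
python3 plan.py 12 5
```

```text
time: 8.25
eef_pos: [0.5766, -0.0681, 0.1815]
eef_rot: [-3.141, 0.007, 0.288]
force: [-0.4, 0.2, -0.3]
opening: 0.0001
t 8.25 pos [ 0.5766 -0.0681  0.1815] ang 7.0 r 28.8 force [-0.4  0.2 -0.3] rot [-3.141  0.007  0.288]
[[0.1, 6.3, 81.5], [-2.9, 5.6, 0.0], [-4.0, 4.8, 0.0], [-4.9, 3.9, 0.0], [-5.6, 2.8, 0.0]]
rotfix [-0.   0.4 -0.3]
```

```bash
python3 -m jog '{"offset":[[1,-8,0],[0,0,30],[0,0,30],[0,0,14],[0,0,7],[0,0,0]],"delta_rot":[[0,0.4,-0.3],[0,0,0],[0,0,0],[0,0,0],[0,0,0],[0,0,0]],"gripper":[-1,-1,-1,-1,-1,-1]}';python3 plan.py 12 6; python3 look.py 8 wing_a
```

```text
time: 8.85
eef_pos: [0.5758, -0.0615, 0.0984]
eef_rot: [3.14, -0.002, 0.292]
force: [-0.2, 0.4, 0.5]
opening: -0.0
t 8.85 pos [ 0.5758 -0.0615  0.0984] ang 19.9 r 29.5 force [-0.2  0.4  0.5] rot [ 3.14e+00 -2.00e-03  2.92e-01]
[[0.2, 6.2, -1.6], [-1.6, 6.1, 0.0], [-2.8, 5.6, 0.0], [-3.9, 4.9, -0.0], [-4.9, 4.0, -0.0], [-5.6, 2.9, -0.0]]
rotfix [ 0.1 -0.1 -0. ]
8.85 [ 0.57575104 -0.06153732  0.09838137] [ 3.14030916e+00 -2.34186315e-03  2.92197773e-01]
```

View pics/w8.png

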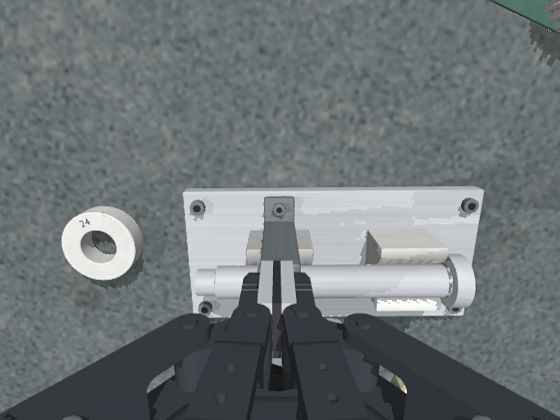

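The gripper hides the screw from the wrist camera (hub behind (275,350)), so I'll use the other cameras from here. Starting the stroke.

```bash
python3 -m jog '{"offset":[[0,6,-1],[-1.6,6.1,-0.5],[-2.8,5.6,0],[-3.9,4.9,0],[-4.9,4,0]],"delta_rot":[[0,0,0],[0,0,0],[0,0,0],[0,0,0],[0,0,0]],"gripper":[-1,-1,-1,-1,-1]}';python3 plan.py 12 6
python3 - <<'E'
from h import *
for n in ['top','side']:
    p,_=camera(n);cv2.imwrite(f'pics/{n}9.png',cv2.resize(p[120:330,240:440,::-1],None,fx=3,fy=3,interpolation=cv2.INTER_CUBIC)[:600])
    for r in pinpoint('wing_a',n):print(n,r['conf'],r['location'],atz(cam(n),r['location'],.11))
E
```

```text
time: 9.45
eef_pos: [0.5755, -0.0935, 0.1053]
eef_rot: [3.136, -0.012, 0.293]
force: [1.0, 0.9, 0.3]
opening: 0.0001
t 9.45 pos [ 0.5755 -0.0935  0.1053] ang -38.5 r 35.1 force [1.  0.9 0.3] rot [ 3.136 -0.012  0.293]
[[-8.5, -1.2, 5.2], [-6.0, 1.8, -0.1], [-6.3, 0.5, -0.1], [-6.2, -0.8, -0.1], [-5.9, -2.1, -0.1], [-5.4, -3.3, -0.1]]
rotfix [ 0.3 -0.7 -0. ]
top 0.68 [321.7, 195.8] [ 0.54528102 -0.05458174  0.11      ]
top 0.54 [338.2, 186.8] [ 0.55799887 -0.08601463  0.11      ]
side 0.86 [324.5, 228.5] [ 0.55637166 -0.09351523  0.11      ]
side 0.79 [310.8, 217.8] [ 0.54745616 -0.04484087  0.11      ]
```

View pics/top9.png

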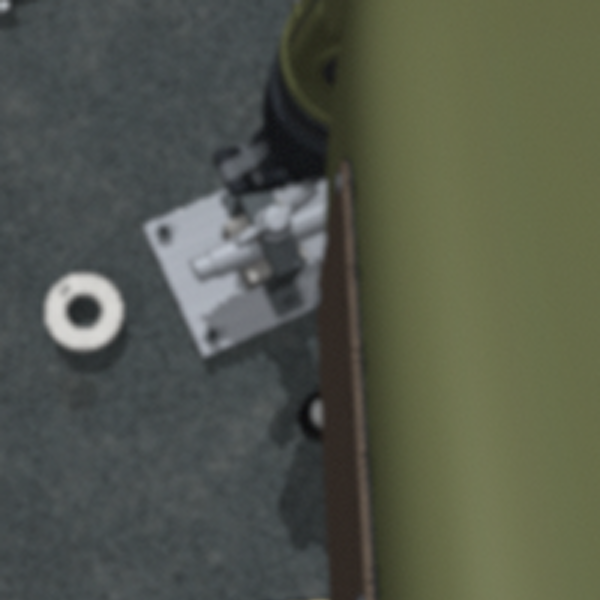

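View pics/side9.png

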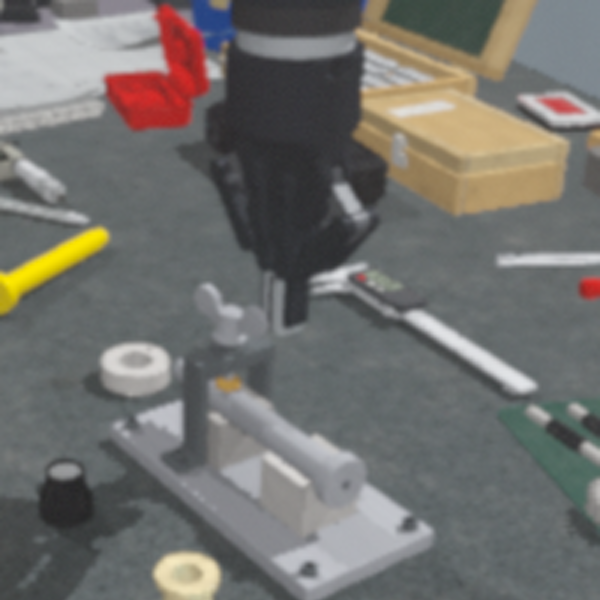

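The side view shows the fingertip (280,310) right behind the near wing (255,320), which is about to turn or has just started. I'll correct radius and height as I continue.

```bash
python3 -m jog '{"offset":[[-6,0.5,4],[-7,1,2],[-6.3,0.5,0],[-6.2,-0.8,0]],"delta_rot":[[0.3,-0.7,0],[0,0,0],[0,0,0],[0,0,0]],"gripper":[-1,-1,-1,-1]}';python3 plan.py 12 6
cat > sv.py <<'E'
from h import *
import sys
n='side';p,_=camera(n);cv2.imwrite(f'pics/s{sys.argv[1]}.png',cv2.resize(p[190:300,260:400,::-1],None,fx=4,fy=4,interpolation=cv2.INTER_CUBIC))
for r in pinpoint('wing_a',n)[:3]:
    w=atz(cam(n),r['location'],.109)[:2];v=w-[.548,-.0716];print('wing',round(r['conf'],2),r['location'],np.round(w,4),'ang',np.degrees(np.arctan2(v[1],v[0])).round(),'r',round(np.hypot(*v)*1e3))
E
python3 sv.py 10
```

```text
time: 10.05
eef_pos: [0.5511, -0.1014, 0.0985]
eef_rot: [-3.141, -0.001, 0.294]
force: [1.8, -0.1, -0.5]
opening: -0.0
t 10.05 pos [ 0.5511 -0.1014  0.0985] ang -84.1 r 29.9 force [ 1.8 -0.1 -0.5] rot [-3.141e+00 -1.000e-03  2.940e-01]
[[-6.0, -1.8, -1.5], [-5.5, -3.0, -0.0], [-4.7, -4.1, -0.0], [-3.8, -5.0, -0.0], [-2.7, -5.7, -0.0], [-1.4, -6.1, 0.0]]
rotfix [-0.  -0.   0.1]
wing 0.71 [302.2, 322.2] [ 0.4395 -0.3207] ang -114.0 r 272
wing 0.45 [316.5, 232.9] [ 0.5375 -0.1036] ang -108.0 r 34
wing 0.44 [321.9, 217.1] [ 0.5695 -0.0459] ang 50.0 r 34
```

View pics/s10.png

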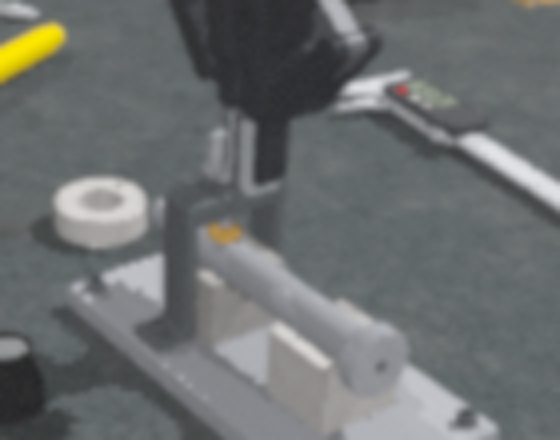

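The wing (218,150) is now left of the fingertip (265,160), so the screw is turning. Contact force is about 2 N.

```bash
python3 -m jog '{"offset":[[-6,-1.8,-0.5],[-5.5,-3,0],[-4.7,-4.1,0],[-3.8,-5,0],[-2.7,-5.7,0]],"delta_rot":[[0,0,0],[0,0,0],[0,0,0],[0,0,0],[0,0,0]],"gripper":[-1,-1,-1,-1,-1]}';python3 plan.py 12 6
```

```text
time: 10.65
eef_pos: [0.5203, -0.0896, 0.0993]
eef_rot: [3.14, 0.001, 0.293]
force: [0.7, -0.9, 0.1]
opening: 0.0
t 10.65 pos [ 0.5203 -0.0896  0.0993] ang -147.0 r 33.0 force [ 0.7 -0.9  0.1] rot [3.14e+00 1.00e-03 2.93e-01]
[[1.8, -7.0, -0.7], [0.2, -6.3, -0.0], [1.5, -6.1, -0.0], [2.7, -5.6, -0.0], [3.8, -5.0, -0.0], [4.8, -4.0, -0.0]]
rotfix [ 0.1  0.1 -0. ]
```

```bash
python3 -m jog '{"offset":[[2,-6,0],[1.5,-6.3,0],[2.5,-6,0],[3.5,-5.3,0],[4.5,-4.5,0]],"delta_rot":[[0,0,0],[0,0,0],[0,0,0],[0,0,0],[0,0,0]],"gripper":[-1,-1,-1,-1,-1]}';python3 plan.py 12 6; python3 sv.py 11
```

```text
time: 11.15
eef_pos: [0.5232, -0.0558, 0.0988]
eef_rot: [3.14, 0.005, 0.293]
force: [0.2, -1.8, 0.8]
opening: 0.0002
t 11.15 pos [ 0.5232 -0.0558  0.0988] ang 147.4 r 29.4 force [ 0.2 -1.8  0.8] rot [3.14  0.005 0.293]
[[4.8, -4.0, -1.3], [5.8, -2.4, -0.0], [6.2, -1.2, -0.0], [6.3, 0.2, -0.0], [6.1, 1.5, -0.0], [5.7, 2.7, -0.0]]
rotfix [ 0.1  0.3 -0. ]
wing 0.76 [327.0, 226.9] [ 0.5637 -0.087 ] ang -44.0 r 22
wing 0.71 [309.2, 223.5] [ 0.5373 -0.065 ] ang 148.0 r 13
```

View pics/s11.png

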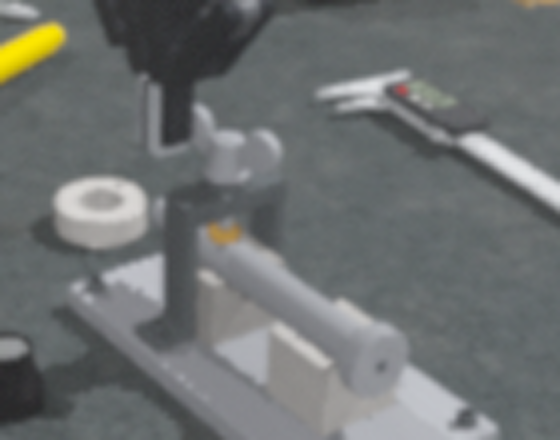

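The fingertip (160,140) pushes the wing at (200,125). The screw has gone round about half a turn, and the brass foot (222,235) is close to the arbor. I'll continue.

```bash
python3 -m jog '{"offset":[[5,-3.8,0],[5.9,-2.4,0],[6.2,-1,0],[6.3,0.4,0],[6,1.8,0]],"delta_rot":[[0.1,0.3,0],[0,0,0],[0,0,0],[0,0,0],[0,0,0]],"gripper":[-1,-1,-1,-1,-1]}';python3 plan.py 12 6; python3 sv.py 12
```

```text
time: 11.75
eef_pos: [0.5502, -0.0406, 0.0979]
eef_rot: [-3.138, 0.003, 0.294]
force: [-1.3, -0.0, -0.0]
opening: 0.0003
t 11.75 pos [ 0.5502 -0.0406  0.0979] ang 86.0 r 31.0 force [-1.3 -0.  -0. ] rot [-3.138e+00  3.000e-03  2.940e-01]
[[5.2, 3.8, -2.1], [4.9, 3.9, -0.0], [4.0, 4.9, -0.0], [2.9, 5.6, -0.0], [1.6, 6.1, -0.0], [0.3, 6.3, -0.0]]
rotfix [-0.2  0.2  0. ]
wing 0.73 [315.4, 228.9] [ 0.5409 -0.0886] ang -113.0 r 18
wing 0.69 [320.0, 223.6] [ 0.5563 -0.0709] ang 5.0 r 8
wing 0.44 [263.3, 287.4] [ 0.4098 -0.2366] ang -130.0 r 215
```

View pics/s12.png

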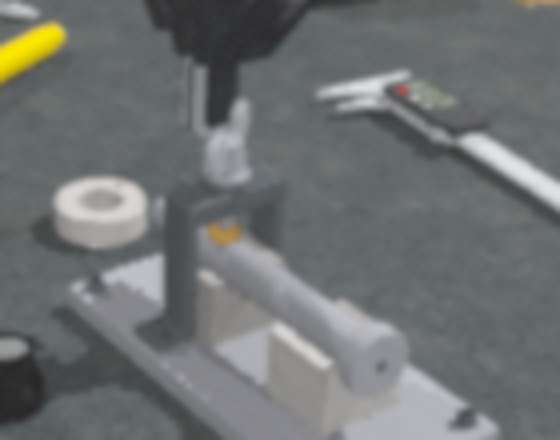

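The pushed wing is now at about 50° (image (240,115)), so roughly 4.3 rad has been turned. From here I take smaller steps and watch the force.

```bash
python3 -m jog '{"offset":[[4,1.5,0],[4,2.2,0],[3.6,2.8,0]],"delta_rot":[[0,0,0],[0,0,0],[0,0,0]],"gripper":[-1,-1,-1]}';python3 plan.py 8 4
```

```text
time: 12.15
eef_pos: [0.565, -0.0434, 0.0979]
eef_rot: [-3.138, 0.001, 0.294]
force: [-1.4, -0.1, -0.7]
opening: -0.0001
t 12.15 pos [ 0.565  -0.0434  0.0979] ang 58.9 r 32.9 force [-1.4 -0.1 -0.7] rot [-3.138e+00  1.000e-03  2.940e-01]
[[0.4, 5.3, -2.1], [2.1, 3.6, -0.0], [1.6, 3.9, -0.0], [1.0, 4.1, -0.0]]
rotfix [-0.2  0.   0.1]
```

```bash
python3 -m jog '{"offset":[[1.5,4,0],[1.5,4,0],[1,4,0]],"delta_rot":[[0,0,0],[0,0,0],[0,0,0]],"gripper":[-1,-1,-1]}';python3 plan.py 8 4; python3 sv.py 13
```

```text
time: 12.45
eef_pos: [0.5721, -0.0521, 0.0976]
eef_rot: [-3.131, 0.001, 0.295]
force: [-6.3, 11.5, 4.6]
opening: 0.0001
t 12.45 pos [ 0.5721 -0.0521  0.0976] ang 38.9 r 31.0 force [-6.3 11.5  4.6] rot [-3.131e+00  1.000e-03  2.950e-01]
[[0.3, 4.3, -2.4], [0.7, 4.1, -0.0], [0.2, 4.2, -0.0], [-0.4, 4.2, -0.0]]
rotfix [-0.6  0.1  0.1]
wing 0.68 [326.5, 226.4] [ 0.5636 -0.0849] ang -40.0 r 21
wing 0.53 [308.8, 224.1] [ 0.5358 -0.0671] ang 160.0 r 13
wing 0.29 [283.5, 244.2] [ 0.4705 -0.1264] ang -145.0 r 95
```

View pics/s13.png

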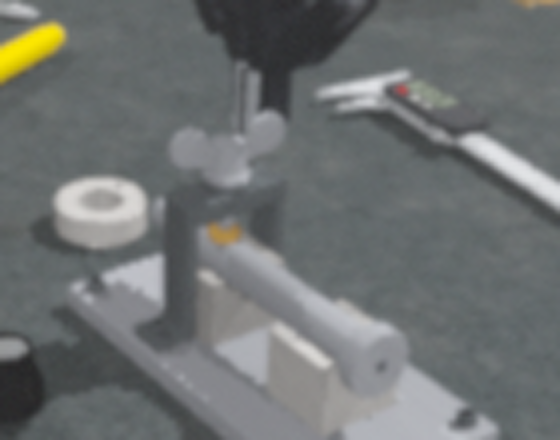

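There was a sudden force of 14 N with the wing at about -10° (265,130). It could be the hard stop, so I'll nudge slightly and see whether anything yields.

```bash
python3 -m jog '{"offset":[[0,0.5,0],[0,0,0]],"delta_rot":[[-0.3,0,0],[0,0,0]],"gripper":[-1,-1]}';python3 plan.py 8 4;python3 -m jog '{"offset":[[0.2,1.5,0],[0.2,1.5,0]],"delta_rot":[[0,0,0],[0,0,0]],"gripper":[-1,-1]}';python3 plan.py 8 4
```

```text
time: 12.75
eef_pos: [0.5717, -0.051, 0.0979]
eef_rot: [-3.133, 0.001, 0.295]
force: [-1.1, 1.1, 1.2]
opening: -0.0002
t 12.75 pos [ 0.5717 -0.051   0.0979] ang 40.9 r 31.4 force [-1.1  1.1  1.2] rot [-3.133e+00  1.000e-03  2.950e-01]
[[0.2, 4.5, -2.1], [0.9, 4.1, -0.0], [0.3, 4.2, -0.0], [-0.3, 4.2, -0.0]]
rotfix [-0.5  0.   0.1]
time: 12.95
eef_pos: [0.5719, -0.0516, 0.0978]
eef_rot: [-3.126, 0.001, 0.296]
force: [-3.6, 7.7, 2.7]
opening: 0.0001
t 12.95 pos [ 0.5719 -0.0516  0.0978] ang 40.0 r 31.2 force [-3.6  7.7  2.7] rot [-3.126e+00  1.000e-03  2.960e-01]
[[0.3, 4.4, -2.3], [0.8, 4.1, -0.1], [0.2, 4.2, -0.1], [-0.4, 4.2, -0.1]]
rotfix [-0.9  0.1  0.2]
```

It resists firmly with no yield. I'll back away from the wing, rise, and check from above.

```bash
python3 -m jog '{"offset":[[1,-5,0],[2,-5,0],[0,0,-20],[0,0,-40],[0,20,-30],[0,30,-10],[0,0,0]],"delta_rot":[[-0.9,0,0],[0,0,0],[0,0,0],[0,0,0],[0,0,0],[0,0,0],[0,0,0]],"gripper":[-1,-1,-1,-1,-1,-1,-1]}'; python3 look.py 14 v_face arbor screw_axis wing_a clamp_spindle; python3 sv.py 14
python3 - <<'E'
import cv2;p=cv2.imread('pics/w14.png');cv2.imwrite('pics/w14c.png',cv2.resize(p[120:300,120:380],None,fx=3,fy=3,interpolation=cv2.INTER_CUBIC))
E
```

```text
time: 13.65
eef_pos: [0.5901, -0.0916, 0.2021]
eef_rot: [3.128, -0.001, 0.298]
force: [-0.3, 0.1, -0.1]
opening: 0.0003
13.65 [ 0.59008842 -0.09159142  0.20207688] [ 3.12844390e+00 -1.49155619e-03  2.97684451e-01]
v_face 0.74 [352.4 230.8] [ 0.5778 -0.1686  0.0465]
arbor 0.77 [347.9 234.8] [ 0.5731 -0.1661  0.0465]
screw_axis 0.95 [235.1 248.2] [ 0.5497 -0.0724  0.088 ]
wing_a 0.8 [228.9 285.6] [ 0.5294 -0.0754  0.11  ]
wing_a 0.71 [233.6 233.2] [ 0.5699 -0.0681  0.11  ]
clamp_spindle 0.92 [233.8 250.6] [ 0.5488 -0.0719  0.091 ]
clamp_spindle 0.61 [121.3 206.1] [0.5592 0.0163 0.091 ]
wing 0.78 [326.7, 226.1] [ 0.5644 -0.0839] ang -37.0 r 20
```

View pics/w14c.png

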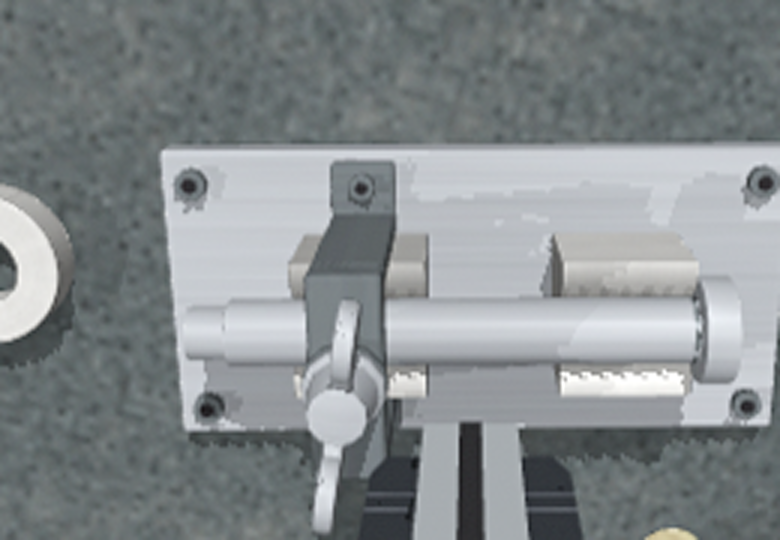

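View pics/s14.png

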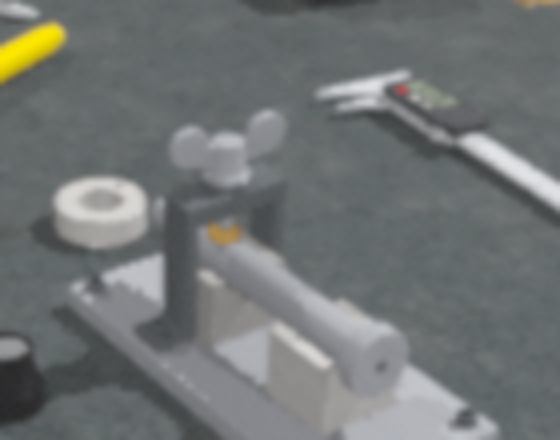

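From above, the collar is still seated (image (715,330)) and the wings lie at about 10°, turned 5.2 rad in all. If that is home, the start was about 2.8, the edge of the stated range. I'll check the screw height by depth before and after.

Run:
```python
from h import *
for t in ['1','7','14']:
    D=np.load(f'w{t}.npz');d=D['d'];T=D['T'];f,cx,cy,_=cam('wrist')
    v,u=np.mgrid[:420,:560];P=np.stack([(u-cx)/f*d,(v-cy)/f*d,d],-1)@T[:3,:3].T+T[:3,3]
    P=P[d>0];ax=np.array([.548,-.0716]);e=np.array([-.297,.955]);n=np.array([-.955,-.297])
    q=P[:,:2]-ax;r=np.hypot(*q.T);z=P[:,2]
    s=q@e;w=q@n
    br=z[(abs(s)<6)&(abs(w)>14)&(abs(w)<25)&(z>.08)&(z<.096)]
    pl=z[(s<-105)&(s>-135)&(abs(w)<30)&(z<.02)&(z>.005)]
    m=(r<7)&(z>.1);win=z[(r>16)&(r<28)&(z>.1)]
    arb=z[(s<-30)&(s>-80)&(abs(w)<3)&(z>.05)]
    pl=z[(abs(w)>30)&(abs(w)<44)&(s>-130)&(s<0)&(z<.025)&(z>0)]
    print(t,'bridge',np.median(br).round(4),len(br),'hub top',np.percentile(z[m],[50,90,98]).round(4),m.sum(),'wing',np.percentile(win,[50,90,97]).round(4),len(win),'plate',np.median(pl).round(4),len(pl),'arbor',np.median(arb).round(4),np.percentile(arb,90).round(4))
```

```text
return _methods._mean(a, axis=axis, dtype=dtype,
  ret = ret.dtype.type(ret / rcount)
Traceback (most recent call last):
IndexError: index -1 is out of bounds for axis 0 with size 0
```

Run:
```python
from h import *
ims=[]
for t in ['1','7','14']:
    D=np.load(f'w{t}.npz');d=D['d'];T=D['T'];f,cx,cy,_=cam('wrist')
    v,u=np.mgrid[:420,:560];P=np.stack([(u-cx)/f*d,(v-cy)/f*d,d],-1)@T[:3,:3].T+T[:3,3];z=P[...,2]
    c={'1':(190,185),'7':(207,228),'14':(233,250)}[t]
    print(t,(d>0).mean());
    for y in range(c[1]-40,c[1]+45,8):print([int(round(1e4*z[y,x])) if d[y,x]>0 else 0 for x in range(c[0]-48,c[0]+56,8)])
```

```text
1 0.9961947278911565
[2, 118, 119, 101, 121, 106, 101, 478, 480, 434, 119, 112, 99]
[-3, 113, 128, 108, 105, 121, 829, 819, 811, 457, 459, 124, 117]
[-12, 118, 128, 114, 112, 113, 833, 848, 840, 439, 432, 165, 106]
[-12, 105, 124, 120, 485, 494, 835, 836, 834, 521, 512, 528, 524]
[-1, -1, 119, 104, 545, 532, 951, 941, 859, 1006, 1146, 545, 571]
[-14, 6, 127, 101, 518, 936, 1107, 1066, 1195, 1192, 529, 524, 516]
[4, -20, 103, 125, 114, 1098, 1104, 1098, 930, 449, 468, 307, 118]
[-15, -8, 119, 1168, 1165, 115, 1099, 826, 836, 549, 180, 121, 104]
[-14, -3, 1194, 155, 124, 114, 835, 837, 834, 702, 167, 121, 107]
[-6, 0, 0, -6, -4, -4, 830, 837, 829, -17, -12, -12, -12]
[-8, 1, -7, -7, -1, -11, 9, -3, 9, -11, 5, -3, -3]
7 0.9960926870748299
[112, 107, 115, 114, 108, 839, 835, 827, 840, 453, 465, 303, 114]
[104, 109, 461, 466, 469, 825, 837, 831, 829, 482, 491, 474, 478]
[536, 516, 527, 546, 536, 553, 825, 835, 837, 543, 551, 532, 544]
[534, 532, 546, 549, 550, 552, 929, 923, 851, 562, 566, 559, 559]
[-10, 106, 114, 109, 126, 948, 1029, 1008, 938, 1063, 1144, 1120, 111]
[-1, 112, 103, 123,
[... 420 characters left out ...]
 802, 452, 455, 117, 126, 109]
[119, 110, 108, 125, 128, 843, 843, 831, 397, 397, 113, 122, 110]
[513, 513, 540, 535, 525, 832, 1132, 832, 519, 544, 531, 526, 547]
[535, 541, 564, 563, 560, 835, 1154, 835, 570, 558, 569, 550, 543]
[113, 113, 115, 111, 100, 917, 1161, 921, 434, 445, 115, 113, 109]
[111, 117, 116, 114, 114, 1046, 1066, 1021, 462, 450, 116, 123, 106]
[156, 163, 112, 116, 113, 1068, 1084, 1061, 567, 123, 115, 111, 107]
[-7, -14, -14, 3, 1, 824, 1074, 831, 743, -1, 2106, 2112, 2108]
[-8, -3, 1, 1, -10, 834, 1081, 831, 2103, 2110, 2176, 2182, 2186]
[-4, -13, -3, 3, -1, 1135, -10, -25, 2176, 2176, 2238, 2241, 2244]
[-19, 6, -4, -7, -12, 1162, -7, 2235, 2235, 2240, 2303, 2299, 2305]
```

The hub and wing tops dropped about 3.3 mm, which matches 5.2 rad. The wing top is now at 0.1165 m against 0.117 m expected at home, so the screw is on its stop. The gripper is clear, so I'm handing in.

Run:
```python
from bench import env,ticket
s=env.observe();print(s['time'],s['eef_pos'],s['force'])
print(ticket.finish_job())
```

```text
14.05 [ 0.5863469  -0.08776467  0.19880589] [0.53250032 0.1886203  0.26540086]
the job is handed in; nothing more can be done
None
```

I seated the arbor's collar against the near V-block and turned the wing screw clockwise to its stop. I handed the job in at about 14 s; it reported no verdict.

**Arbor:** I pushed the collar with the shut fingertips at about 3 N. It stopped firmly at about 8 N, and the later views show it tight against the block.

**Wing screw:** One continuous circular stroke turned it about 5.2 rad, mostly at 1–2 N. It then stopped hard, reading about 14 N at most.

**Last checks:**
- **Depth:** the wings dropped about 3.3 mm, which matches 5.2 rad. The wing tops are at 0.1165 m against 0.117 m expected at home.
- **Robot and bystanders:** the gripper is clear and the wrist force is about zero. I never went near the bystanders, but I did not re-measure their positions at the end.

**Doubts:**
- **Collar position:** the last network estimate of the arbor's origin was about 5 mm off the seating point, while an earlier one agreed to about 2 mm. I trusted the firm stop and the picture instead.
- **Screw start:** reaching 8.0 after 5.2 rad means it started near 2.8, the upper end of the stated range.
- **Foot force:** I could not measure the foot's force on the arbor; I inferred it from the screw being home.

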